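# Complete and close up the row of reagent jars

## Task

Finish the row of amber jars on the low white bench shelf: stand the two jars from the bench on it beside the two tall ones, first the middle-sized jar and then the shortest, so that the row steps down away from the shelf's end wall. Then slide the shelf's metal end stop along its slot up against the shortest jar, so that all four jars stand upright and snug, touching side by side from the end wall to the stop, in a straight line along the middle of the shelf. Leave the beaker, the white bottle and the steel weight where they stand.

Things in the scene. Friction and masses are not known exactly. Their poses are not given: they have to be found in the camera images.
- shelf: low white shelf, fixed; origin on the bench; y runs along it, x across (away from the robot). Board 90 mm deep (x -45 to 45), y -245 to 175 mm, top 40 mm above the bench; a flush dark slot marks its middle line x = 0. End wall at +y: inner face at y = 160, 12 thick, 75 high above the board. Lip 10 mm high along the back edge (x 39 to 45); front open
- row_end (a point): where the middle line of the board's top meets the inner face of the end wall (shelf frame 0, 160, 40 mm); axes as the shelf's
- stop (a joint): position of the sliding end stop along the slot, m: 0 at the far end of its travel, growing towards the end wall (shelf +y), at most 0.2; its pushing face lies at shelf y = -0.160 + this value. It moves with about 1.5 N of friction and stays where it is left
- stop_face (a point): the foot of the stop's pushing face on the middle line, at board height; axes as the shelf's. The stop is a metal plate 64 mm wide, 6 mm thick, 62 mm high above the board
- stop_grip (a point): the stop's black upright grip post, 24 mm (shelf x) by 18 mm (shelf y), behind the plate (26 mm from its face); this point is on the post's axis 85 mm above the board and 15 mm below the post's top
- jar_a: round amber glass jar with straight sides 50 mm in diameter and a white cap 45 mm in diameter, 17 mm high; about 0.15 kg; origin at the centre of its underside, z up; 92 mm tall, already on the shelf, the one nearer the end wall
- jar_b: round amber glass jar with straight sides 50 mm in diameter and a white cap 45 mm in diameter, 17 mm high; about 0.15 kg; origin at the centre of its underside, z up; 92 mm tall, already on the shelf, next to jar_a with a gap
- jar_mid: round amber glass jar with straight sides 50 mm in diameter and a white cap 45 mm in diameter, 17 mm high; about 0.15 kg; origin at the centre of its underside, z up; 76 mm tall, on the bench at first
- jar_short: round amber glass jar with straight sides 50 mm in diameter and a white cap 45 mm in diameter, 17 mm high; about 0.15 kg; origin at the centre of its underside, z up; 60 mm tall, on the bench at first
- beaker: bystander: clear glass beaker 60 mm wide, 75 mm tall, on the bench among the jars; origin at its underside's centre
- flask: bystander: white plastic bottle 44 mm wide, 125 mm tall, on the bench among the jars; origin at its underside's centre
- weight: bystander: steel weight with a small knob, 40 mm wide, 60 mm tall, on the bench among the jars; origin at its underside's centre
There are look-alikes about, which are no part of the job. Leave any red look-alike of the jar_b alone.

How it is judged:
By the outcome, as a careful person would: the job done as asked, in the order asked, and still so for the second after the job is handed in, with the robot touching nothing.
It also fails if it takes over 64 s, if anything falls off the work surface, if the arm or the gripper's body presses on something with over 40 N, if the wrist force passes 120 N, or if a joint passes its speed limit or range.

## Robot

A 6-joint arm with a two-finger parallel gripper is mounted at the origin on the work surface. World frame = base frame: x ahead of the robot, y to its left, z up, the work surface at z = 0. Lengths are in m, angles in rad, forces in N, time in s.
With the tool pointing down it reaches from about 0.375 to 0.975 m from the base axis. Payload 3.8 kg.
Tool frame: the origin (TCP) lies between the finger pads; the fingertips stand 11 mm ahead of it and the grasp point (between the pads) lies 8 mm behind it; z points along the fingers, y is the line along which they close (so a half turn about z gives the same grasp; the last joint's range is limited). The gripper opens to 85 mm and grips with 20 to 120 N. Pads are 22 mm wide; open, the fingers measure 114 mm over their backs; the gripper's body (76 mm by 85 mm) begins 54 mm behind the grasp point. The pads swing forward as they close: fully open they stand 13 mm farther back than shut.
Start: joints at [-1.266, 0.264, 1.604, -0, 1.274, -0.037], TCP at [0.226, -0.636, 0.242] pointing down, gripper open.
Joint ranges: [-2.63, 2.63], [-0.94, 2.18], [0.31, 2.57], [-1.31, 4.45], [0, 2.66], [-2.55, 2.55]. Speed limits (rad/s): [2.57, 2.57, 3.14, 3.14, 3.14, 3.14].

## Interface

Orientations are given as [roll, pitch, yaw] about the fixed x, y, z axes, in that order (R = Rz(yaw) Ry(pitch) Rx(roll)).
In Python, from bench import ctrl, viewer, sign_off gives the robot as it stands.
- The arm moves only by the tool jog_arm, never from a script. Its argument "targets" is a list of rows, each a list of 2 entries, a list of its own where there are three numbers: the shift along the tool's x, y, z normalised to -1 to 1, where 1 is 120 mm, then the turn, a rotation vector about the tool's x, y, z normalised to -1 to 1, where 1 is 90 degrees. A call has 1 to 20 rows; each row is the pose to reach, as a shift and turn from the pose commanded when the call began, along the tool's axes at that moment; what a row does not reach only later rows make up. A row lasts 1/8 s, in which the tool goes at most 62.5 mm and 10.7 degrees, less where a joint would pass 70% of its speed; a pose out of reach is approached as far as the arm can. A call with a number of a shift or a turn outside -1 to 1 is refused whole. A call with a gripper value outside its range is refused whole. "hand" is the closure, from -1 (fully open) to 1 (shut), set as the call begins (left out, the last holds). The fingers move at their own pace and stop on an object; "force" is the grip in N (left out, the last holds). Time passes only in rows, so rows that repeat a pose let the fingers close. It gives the time, the measured TCP pose, the force, the opening and the grip force at its end, in the units of the state.
- ctrl.read_state(): the state, without advancing time (a new reading comes with each control period).
- viewer.get_image(name): name is "side" or "top"; returns a dict with "img" (420x560x3 uint8, blue, green, red), "camera_matrix" (3x3 intrinsics, pixels), "dist_coeffs" ([k1, k2, p1, p2, k3] as OpenCV has them; the pictures are not rectified), "camera_from_world" (4x4, takes a point from world to camera coordinates). Camera axes: x right, y up, looking along -z (the intrinsics and any distortion apply to the point x, -y, -z); pixel columns grow to the right and rows downward; lengths in m; the calibration is good to about 2 mm. A picture is of the moment at which its call begins. There is no depth.
- sign_off(): hands the job in; it is judged then, once.
The state is a dict: "clock": time; "joints": joint angles; "joint_vel": joint speeds; "joint_efforts": joint torques, N m; "position": TCP position; "tool_rot": TCP orientation; "contact_force": force on the tool from outside, world axes, zero at the start; "moment": the same for the moment, N m; "opening": finger opening in m; "finger_force": force on a finger pad.
Only numpy, scipy, OpenCV 4.12 (cv2) and the standard library are available. Lean on these libraries where they do the work, as an engineer would, in place of code of your own. Each camera call takes 0.05 s, during which the arm holds its last target. There are 200 camera calls.

## Working session

There is one attempt and no reset: what is moved stays moved. The work goes in short steps, Python scripts to look and compute and a tool call to move; the robot and the scene stay as the last step left them, time stands still between calls to the robot, and variables do not carry over. Pictures are saved under pics/ and viewed, at most 10 in all, crops included, and the job is handed in when it is done.

Besides the shell and the picture viewer there is one more tool, called after "Call:" as name(argument=value, ...), one argument or row to a line, values as JSON. jog_arm: Moves the arm, as the interface text tells. Scaled input: -1 to 1 covers 120 mm each way for a shift and 90 degrees each way for a turn. Its arguments: {"type":"object","properties":{"targets":{"type":"array","items":{"type":"array"}},"hand":{"type":"number"},"force":{"type":"number"}},"required":["targets"]}

```bash
ls; mkdir -p pics; cat > h.py <<'E'
import numpy as np, cv2
from bench import ctrl, viewer, sign_off
from scipy.spatial.transform import Rotation as R
F=np.diag([1,-1,-1.])
def shot(n,fn=None):
    d=viewer.get_image(n)
    if fn: cv2.imwrite('pics/'+fn,d['img'])
    return d
def ray(d,px):
    u=cv2.undistortPoints(np.array([[px]],float),d['camera_matrix'],np.array(d['dist_coeffs']))[0,0]
    T=np.array(d['camera_from_world']);r=T[:3,:3].T
    return -r@T[:3,3], r@(F@np.array([u[0],u[1],1]))
def atz(d,px,z):
    o,v=ray(d,px); return o+v*(z-o[2])/v[2]
def proj(d,P):
    T=np.array(d['camera_from_world']);P=np.atleast_2d(P)
    c=(P@T[:3,:3].T+T[:3,3])@F
    return cv2.projectPoints(c,np.zeros(3),np.zeros(3),d['camera_matrix'],np.array(d['dist_coeffs']))[0][:,0]
E
python3 - <<'E'
from h import *
import pickle
D={n:shot(n,n+'0.png') for n in('top','side')}
pickle.dump(D,open('d0.pkl','wb'))
for n in D: T=np.array(D[n]['camera_from_world']);print(n,-T[:3,:3].T@T[:3,3])
s=ctrl.read_state();print(s)
E
```

```text
pics
top [0.48569639 0.00943072 0.88567546]
side [0.52267044 0.5999617  0.79501575]
{'clock': 0.1, 'joints': array([-1.26587092e+00,  2.64639577e-01,  1.60526323e+00,  1.37273796e-05,
        1.27371870e+00, -3.68875852e-02]), 'joint_vel': array([ 1.47448612e-03, -1.79848438e-03, -3.14326581e-03, -8.83518513e-05,
       -3.62018940e-04, -1.49931326e-04]), 'joint_efforts': array([ 1.47036371e-04, -5.16708076e+01, -3.68591130e+01, -6.90079469e-05,
        6.29885224e-03, -4.58401769e-05]), 'position': array([ 0.22607056, -0.63532102,  0.24109836]), 'tool_rot': array([-3.13956567e+00, -8.79313705e-05,  3.41808868e-01]), 'contact_force': array([ 0.74954403, -0.37551636, -0.33974249]), 'moment': array([ 0.04757642,  0.02608512, -0.01564949]), 'finger_force': 0.0, 'opening': 0.08534509834772694}
```

View pics/top0.png

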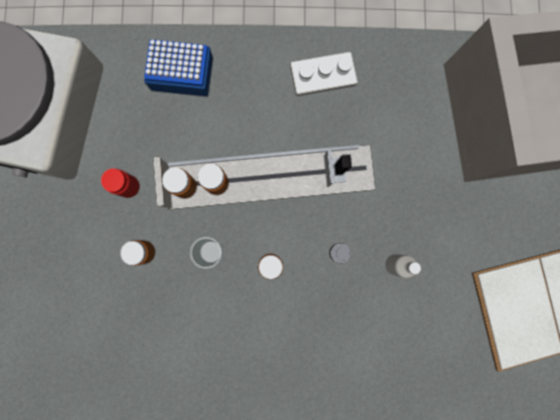

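View pics/side0.png

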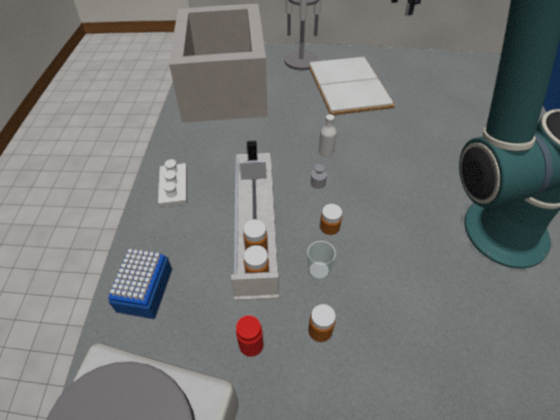

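Top view (up = +x, left = +y): the shelf spans roughly (155–375, 147–208), with jar_a at (175,180), jar_b at (212,177) and the stop at (340,163). Jar candidates off the shelf are the amber ones at top (134,252) and (270,266), and the red one at (116,182). The red one is the look-alike and stays put. Side view: the ambers are at (322,322), which looks taller, and (331,219). I'll confirm with one enlarged crop.

```bash
python3 - <<'E'
from h import *
import pickle
D=pickle.load(open('d0.pkl','rb'))
t,s=D['top']['img'],D['side']['img']
def c(im,x,y,w,h,f): return cv2.resize(im[y:y+h,x:x+w],None,fx=f,fy=f,interpolation=cv2.INTER_CUBIC)
a=c(t,95,135,200,150,3.0) # 600x450... 
b=c(s,225,190,130,180,3.0)
cv2.imwrite('pics/c1.png',c(t,95,140,200,150,4)); 
cv2.imwrite('pics/c2.png',c(s,225,140,140,150,4)[:600]);
cv2.imwrite('pics/c3.png',np.hstack([c(s,290,200,60,150,4),c(t,305,135,80,150,4),]))
E
```

```text
(no output)
```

View pics/c1.png

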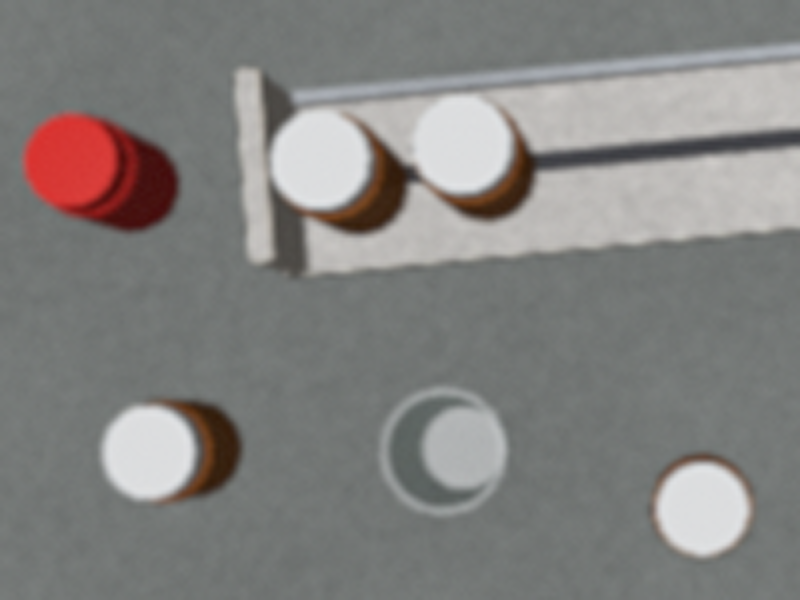

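View pics/c3.png

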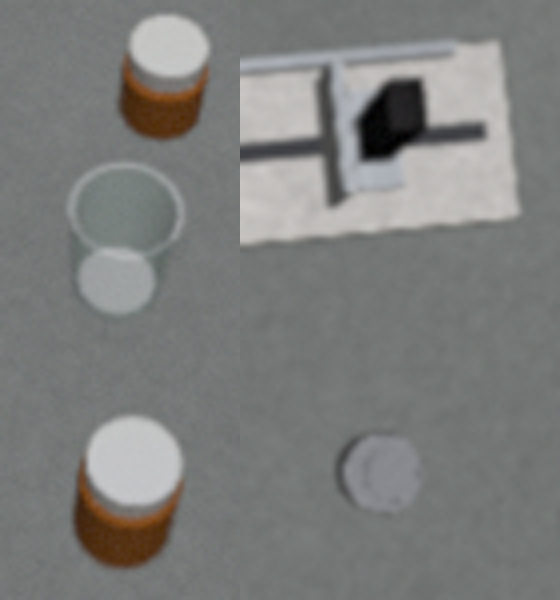

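View pics/c2.png

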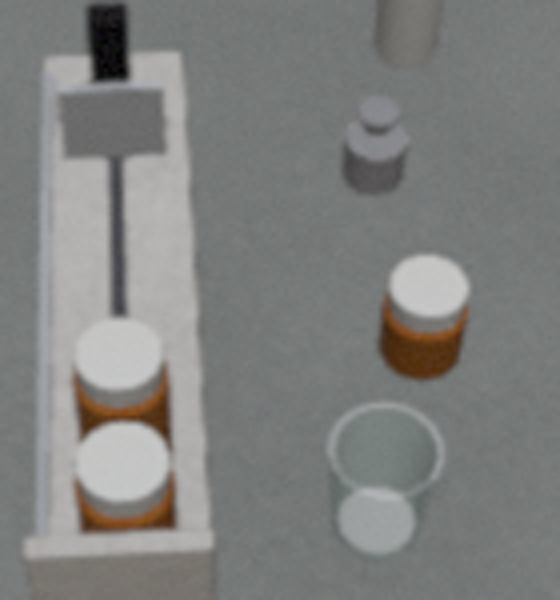

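c1–c3 confirm it. In c3 the jar at side (322,322) / top (134,252) is clearly taller, so that's jar_mid. The one at side (331,219) / top (270,266) is jar_short. c2 shows the slot, the stop's foot at crop (62–165,156), and the wall edge at crop y≈538. Next I'll fit the poses.

```bash
python3 - <<'E'
from h import *
import pickle
from scipy.optimize import least_squares
D=pickle.load(open('d0.pkl','rb'));t,s=D['top'],D['side']
c1=lambda x,y:(95+(x+.5)/4-.5,140+(y+.5)/4-.5)
c3=lambda x,y:(305+(x-239.5)/4-.5,135+(y+.5)/4-.5)
c3l=lambda x,y:(290+(x+.5)/4-.5,200+(y+.5)/4-.5)
c2=lambda x,y:(225+(x+.5)/4-.5,140+(y+.5)/4-.5)
# (cam,px,z,axis,value)
T=[(t,c1(800,137),.04,0,0),(t,c1(540,162),.04,0,0),(t,c3(480,130),.04,0,0),
(t,c1(305,275),.04,0,-.045),(t,c1(800,228),.04,0,-.045),(t,c3(520,215),.04,0,-.045),(t,c3(520,215),.04,1,-.245),
(t,c1(262,68),.115,1,.16),(t,c1(275,262),.115,1,.16),
(t,c3(320,70),.04,1,'s'),(t,c3(330,205),.04,1,'s')]
S=[(s,c2(117,165),.04,0,0),(s,c2(119,310),.04,0,0),(s,c2(188,100),.04,0,-.045),(s,c2(198,400),.04,0,-.045),
(s,c2(27,540),.115,1,.16),(s,c2(213,535),.115,1,.16),(s,c2(62,157),.04,1,'s'),(s,c2(165,155),.04,1,'s'),(s,c2(62,157),.04,0,.032),(s,c2(165,155),.04,0,-.032)]
def res(p,M):
    r=[]
    for d,px,z,a,v in M:
        w=atz(d,px,z)[:2]-p[:2];c,n=np.cos(p[2]),np.sin(p[2])
        l=np.array([c*w[0]+n*w[1],-n*w[0]+c*w[1]])
        r.append(l[a]-(p[3] if v=='s' else v))
    return r
for M in(T,S,T+S):
    q=least_squares(res,[.6,.1,0,-.15],args=(M,),x_scale=.01);print(q.x.round(4),(np.array(q.fun)*1e3).round(1))
p=q.x;c,n=np.cos(p[2]),np.sin(p[2])
J={'a':(.132,c1(322,160),c2(123,462)),'b':(.132,c1(464,145),c2(119,354)),'mid':(.076,c1(150,453),c3l(134,462)),'short':(.060,c1(702,506),c2(429,288))}
for k,(z,a,b) in J.items():
    for P in (atz(t,a,z),atz(s,b,z)):
        w=P[:2]-p[:2];print(k,P.round(4),'shelf',round(c*w[0]+n*w[1],4),round(-n*w[0]+c*w[1],4))
for k,a,z in(('weight',c3(380,473),.045),('beaker',c1(443,452),.075),('flask',(414,268),.125)): print(k,atz(t,a,z).round(3))
print('red',atz(t,c1(70,162),.09).round(3))
E
```

```text
[ 0.6126  0.0485  0.109  -0.1508] [-0.2 -0.2  0.2 -0.  -0.5  0.7  1.  -1.1  0.  -1.1  1.1]
[ 0.6126  0.0529  0.0949 -0.1561] [-0.6 -1.4 -1.4  0.1 -0.5  0.5 -0.7  0.7  1.8  1.4]
[ 0.6122  0.0502  0.1052 -0.153 ] [ 0.3 -0.2  1.2 -0.5 -0.   1.8 -0.9 -2.6 -1.9 -0.5  1.5 -1.4 -1.  -2.8
  1.1  1.8  3.6 -1.5  0.5  0.9  0.5]
a [0.5943 0.1787 0.132 ] shelf -0.0043 0.1297
a [0.5932 0.1804 0.132 ] shelf -0.0052 0.1315
b [0.6017 0.1157 0.132 ] shelf -0.0036 0.0663
b [0.6008 0.1172 0.132 ] shelf -0.0043 0.0679
mid [0.462  0.2695 0.076 ] shelf -0.1264 0.2339
mid [0.4612 0.271  0.076 ] shelf -0.127 0.2354
short [0.4396 0.0081 0.06  ] shelf -0.176 -0.0237
short [0.4373 0.0096 0.06  ] shelf -0.1782 -0.0219
weight [ 0.466 -0.128  0.045]
beaker [0.464 0.131 0.075]
flask [ 0.442 -0.249  0.125]
red [0.598 0.307 0.09 ]
```

Call:
jog_arm(
  targets=[
    [[1, -1, 0], [0, 0, -0.8505]],
    [[1, -1, 0], [0, 0, -0.8505]],
    [[1, -1, 0], [0, 0, -0.8505]],
    [[1, -1, 0], [0, 0, -0.8505]],
    [[1, -1, 0], [0, 0, -0.8505]],
    [[1, -1, 0], [0, 0, -0.8505]],
    [[1, -1, 0], [0, 0, -0.8505]],
    [[1, -1, 0], [0, 0, -0.8505]],
    [[1, -1, 0], [0, 0, -0.8505]],
  ],
  hand=-1,
  force=25,
)

```text
clock: 1.23
position: [0.299, -0.4825, 0.242]
tool_rot: [-3.141, -0.001, 1.675]
contact_force: [-0.1, 0.7, -0.2]
opening: 0.0854
finger_force: 0.0
```

Call:
jog_arm(
  targets=[
    [[1, 0.6, 0], [0, 0, 0]],
    [[1, 0.6, 0], [0, 0, 0]],
    [[1, 0.6, 0], [0, 0, 0]],
  ],
)

```text
clock: 1.6
position: [0.3586, -0.353, 0.2421]
tool_rot: [3.141, -0.001, 1.679]
contact_force: [-0.7, -0.1, -0.9]
opening: 0.0855
finger_force: 0.0
```

Call:
jog_arm(
  targets=[
    [[1, 0.6, 0], [0, 0, 0]],
    [[1, 0.6, 0], [0, 0, 0]],
    [[1, 0.6, 0], [0, 0, 0]],
  ],
)

```text
clock: 1.98
position: [0.4176, -0.2266, 0.2424]
tool_rot: [3.141, 0.0, 1.68]
contact_force: [-0.3, -0.0, 0.1]
opening: 0.0851
finger_force: 0.0
```

Call:
jog_arm(
  targets=[
    [[1, 0.6, 0], [0, 0, 0]],
    [[1, 0.6, 0], [0, 0, 0]],
    [[1, 0.6, 0], [0, 0, 0]],
  ],
)

```text
clock: 2.35
position: [0.4766, -0.1001, 0.2424]
tool_rot: [3.141, 0.0, 1.68]
contact_force: [0.1, -0.1, 0.1]
opening: 0.0851
finger_force: 0.0
```

Call:
jog_arm(
  targets=[
    [[1, 0.6, 0], [0, 0, 0]],
    [[1, 0.6, 0], [0, 0, 0]],
    [[1, 0.6, 0], [0, 0, 0]],
  ],
)

```text
clock: 2.72
position: [0.5355, 0.0265, 0.2422]
tool_rot: [3.141, 0.0, 1.679]
contact_force: [-0.0, -1.5, 0.4]
opening: 0.0857
finger_force: 0.0
```

```bash
cat >> h.py <<'E'
def sh(P,o=(.6125,.0495),a=.107):
    w=np.array(P[:2])-o;c,n=np.cos(a),np.sin(a);return np.array([c*w[0]+n*w[1],-n*w[0]+c*w[1]])
def st():
    s=ctrl.read_state();print('t',s['clock'],'shelf xy',sh(s['position']).round(4),'z',s['position'][2].round(4),'rot',s['tool_rot'].round(4),'F',s['contact_force'].round(1),'op',round(s['opening'],4),'j',s['joints'].round(2))
E
python3 -c "from h import *;st()"
```

```text
t 2.725 shelf xy [-0.079  -0.0147] z 0.2422 rot [3.1413e+00 4.0000e-04 1.6793e+00] F [-0.  -1.5  0.4] op 0.0857 j [ 0.    0.    1.9  -0.    1.24 -0.11]
```

Call:
jog_arm(
  targets=[
    [[1, 0.6, 0], [0, 0, 0]],
    [[1, 0.6, 0], [0, 0, 0]],
    [[1, 0.6, 0], [0, 0, 0]],
  ],
)

```text
clock: 3.1
position: [0.5944, 0.1531, 0.2419]
tool_rot: [-3.142, 0.001, 1.679]
contact_force: [-0.7, -1.1, 0.2]
opening: 0.0855
finger_force: 0.0
```

Call:
jog_arm(
  targets=[
    [[0.22, 0.02, 0], [0, 0, 0]],
    [[0.22, 0.02, 0.4], [0, 0, 0]],
    [[0.22, 0.02, 0.8], [0, 0, 0]],
    [[0.22, 0.02, 0.8], [0, 0, 0]],
  ],
)

```text
clock: 3.6
position: [0.5887, 0.1755, 0.1412]
tool_rot: [-3.131, 0.003, 1.676]
contact_force: [-0.9, -1.0, 0.4]
opening: 0.0857
finger_force: 0.0
```

```bash
python3 -c "
from h import *;st();d=shot('side');cv2.imwrite('pics/s1.png',cv2.resize(d['img'][150:320,200:360],None,fx=3.5,fy=3.5,interpolation=2))"
```

```text
t 3.6 shelf xy [-0.0102  0.1279] z 0.1412 rot [-3.1308e+00  2.7000e-03  1.6760e+00] F [-0.9 -1.   0.4] op 0.0857 j [ 0.25  0.24  1.83 -0.    1.08  0.15]
```

View pics/s1.png

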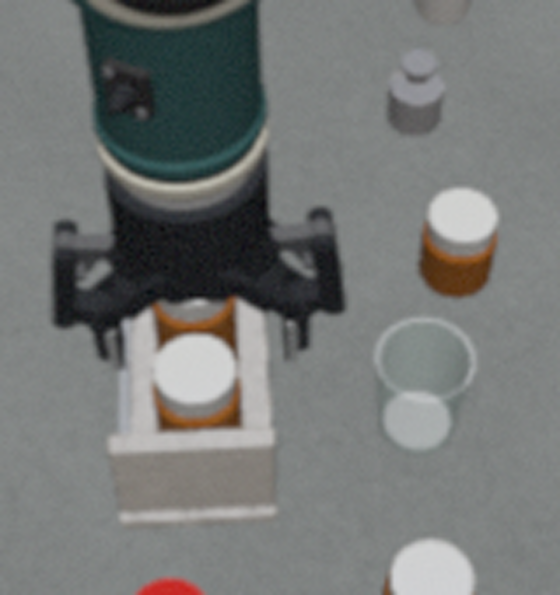

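The crop shows the open fingers straddling jar_a at crop (195,370), tips at (110,345) and (290,345), centred to within a couple of mm. Descending.

Call:
jog_arm(
  targets=[
    [[0, 0, 0.25], [0, 0, 0]],
    [[0, 0, 0.5], [0, 0, 0]],
    [[0, 0, 0.55], [0, 0, 0]],
    [[0, 0, 0.55], [0, 0, 0]],
    [[0, 0, 0.55], [0, 0, 0]],
  ],
)

```text
clock: 4.28
position: [0.5943, 0.1791, 0.0827]
tool_rot: [3.138, -0.0, 1.678]
contact_force: [-0.3, 0.5, 0.2]
opening: 0.0854
finger_force: 0.0
```

```bash
python3 -c "
from h import *;st()"
```

```text
t 4.275 shelf xy [-0.0043  0.1308] z 0.0827 rot [ 3.1379e+00 -5.0000e-04  1.6776e+00] F [-0.3  0.5  0.2] op 0.0854 j [ 0.25  0.3   1.87 -0.    0.97  0.15]
```

Call:
jog_arm(
  targets=[
    [[0, 0, 0], [0, 0, 0]],
    [[0, 0, 0], [0, 0, 0]],
    [[0, 0, 0], [0, 0, 0]],
    [[0, 0, 0], [0, 0, 0]],
    [[0, 0, 0], [0, 0, 0]],
    [[0, 0, 0], [0, 0, 0]],
  ],
  hand=1,
  force=25,
)

```text
clock: 5.03
position: [0.5934, 0.1791, 0.0813]
tool_rot: [3.14, -0.0, 1.678]
contact_force: [0.8, -0.1, 5.4]
opening: 0.0491
finger_force: 28.6
```

```bash
python3 -c "
from h import *;st()"
```

```text
t 5.025 shelf xy [-0.0051  0.1309] z 0.0813 rot [ 3.1397e+00 -3.0000e-04  1.6778e+00] F [ 0.8 -0.1  5.4] op 0.0491 j [0.25 0.3  1.87 0.   0.97 0.15]
```

Call:
jog_arm(
  targets=[
    [[0, 0, -0.03], [0, 0, 0]],
    [[0, 0.04, -0.03], [0, 0, 0]],
    [[0.015, 0.04, -0.03], [0, 0, 0]],
    [[0.03, 0.04, -0.03], [0, 0, 0]],
    [[0.03, 0.04, -0.03], [0, 0, 0]],
    [[0.03, 0.04, -0.01], [0, 0, 0]],
    [[0.03, 0.04, 0], [0, 0, 0]],
    [[0.03, 0.04, 0], [0, 0, 0]],
  ],
)

```text
clock: 6.02
position: [0.5971, 0.1827, 0.0812]
tool_rot: [3.141, 0.0, 1.678]
contact_force: [-1.4, -3.5, 4.9]
opening: 0.0491
finger_force: 28.5
```

Call:
jog_arm(
  targets=[
    [[0, 0, 0], [0, 0, 0]],
    [[0, 0, 0], [0, 0, 0]],
    [[0, 0, 0], [0, 0, 0]],
    [[0, 0, 0], [0, 0, 0]],
  ],
  hand=-0.6,
)

```text
clock: 6.52
position: [0.5969, 0.1831, 0.0801]
tool_rot: [-3.141, -0.0, 1.678]
contact_force: [0.3, -0.4, 0.1]
opening: 0.0686
finger_force: 0.0
```

```bash
python3 -c "
from h import *;st()"
```

```text
t 6.525 shelf xy [-0.0013  0.1345] z 0.0801 rot [-3.1415e+00 -1.0000e-04  1.6779e+00] F [ 0.3 -0.4  0.1] op 0.0686 j [0.26 0.31 1.86 0.   0.97 0.15]
```

Call:
jog_arm(
  targets=[
    [[-0.2, -0.02, 0], [0, 0, 0]],
    [[-0.45, -0.02, 0], [0, 0, 0]],
    [[-0.555, -0.02, 0], [0, 0, 0]],
    [[-0.555, -0.02, 0], [0, 0, 0]],
  ],
)

```text
clock: 7.02
position: [0.6018, 0.116, 0.0803]
tool_rot: [3.142, -0.0, 1.676]
contact_force: [-0.4, 0.2, -0.9]
opening: 0.0684
finger_force: 0.0
```

Call:
jog_arm(
  targets=[
    [[0, 0, 0], [0, 0, 0]],
    [[0, 0, 0], [0, 0, 0]],
    [[0, 0, 0], [0, 0, 0]],
    [[0, 0, 0], [0, 0, 0]],
  ],
  hand=1,
)

```text
clock: 7.52
position: [0.6019, 0.1172, 0.0806]
tool_rot: [3.141, -0.001, 1.678]
contact_force: [0.5, 0.9, 2.0]
opening: 0.0499
finger_force: 25.1
```

```bash
python3 -c "
from h import *;st()"
```

```text
t 7.525 shelf xy [-0.0033  0.0684] z 0.0806 rot [ 3.1408e+00 -6.0000e-04  1.6781e+00] F [0.5 0.9 2. ] op 0.0499 j [0.15 0.29 1.88 0.   0.96 0.04]
```

Call:
jog_arm(
  targets=[
    [[0, 0, -0.03], [0, 0, 0]],
    [[0.04, 0.02, -0.03], [0, 0, 0]],
    [[0.09, 0.02, -0.03], [0, 0, 0]],
    [[0.127, 0.02, -0.03], [0, 0, 0]],
    [[0.127, 0.02, -0.03], [0, 0, 0]],
    [[0.127, 0.02, -0.01], [0, 0, 0]],
    [[0.127, 0.02, 0], [0, 0, 0]],
    [[0.127, 0.02, 0], [0, 0, 0]],
  ],
)

```text
clock: 8.52
position: [0.6024, 0.1318, 0.0807]
tool_rot: [-3.141, -0.0, 1.678]
contact_force: [-2.7, -0.1, 3.2]
opening: 0.0493
finger_force: 25.1
```

Call:
jog_arm(
  targets=[
    [[0, 0, 0], [0, 0, 0]],
    [[0, 0, 0], [0, 0, 0]],
    [[0, 0, 0], [0, 0, 0]],
    [[0, 0, 0], [0, 0, 0]],
  ],
  hand=-0.6,
)

```text
clock: 9.02
position: [0.6024, 0.1318, 0.0802]
tool_rot: [3.142, 0.0, 1.678]
contact_force: [0.5, 0.4, 0.1]
opening: 0.0685
finger_force: 0.0
```

Call:
jog_arm(
  targets=[
    [[0, 0, -0.4], [0, 0, 0]],
    [[0, 0, -0.8], [0, 0, 0]],
    [[0.3, -0.3, -1], [0, 0, 0]],
    [[0.7, -0.7, -1], [0, 0, 0]],
    [[1, -1, -1], [0, 0, 0]],
    [[1, -1, -1], [0, 0, 0]],
  ],
)

```text
clock: 9.78
position: [0.4674, 0.2402, 0.2003]
tool_rot: [-3.141, -0.001, 1.682]
contact_force: [0.5, 0.3, -0.3]
opening: 0.0684
finger_force: 0.0
```

```bash
python3 -c "
from h import *;st();d=shot('top');cv2.imwrite('pics/t2.png',cv2.resize(d['img'][140:290,95:295],None,fx=4,fy=4,interpolation=2))"
```

```text
t 9.775 shelf xy [-0.1239  0.2051] z 0.2003 rot [-3.1408e+00 -6.0000e-04  1.6821e+00] F [ 0.5  0.3 -0.3] op 0.0684 j [0.43 0.01 1.97 0.   1.16 0.32]
```

View pics/t2.png

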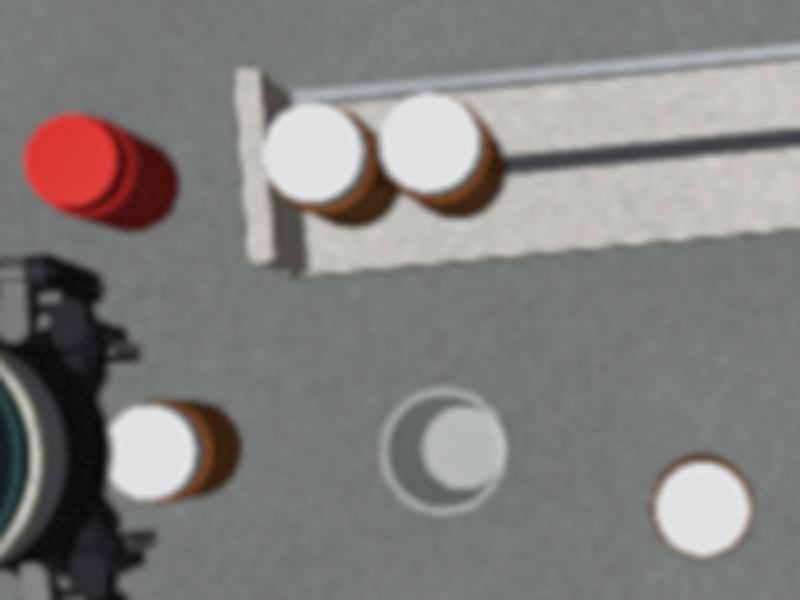

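Top crop: jar_a's cap is now at (314,155) and jar_b's at (431,144), side by side by the wall. The gripper is beside jar_mid at (150,453). Now I'll pick up jar_mid and check the row position numerically.

Call:
jog_arm(
  targets=[
    [[0.275, -0.043, 0], [0, 0, 0]],
    [[0.275, -0.043, 0], [0, 0, 0]],
    [[0.275, -0.043, 0.4], [0, 0, 0]],
    [[0.275, -0.043, 0.7], [0, 0, 0]],
    [[0.275, -0.043, 0.7], [0, 0, 0]],
  ],
  hand=-1,
)

```text
clock: 10.45
position: [0.4598, 0.268, 0.1128]
tool_rot: [-3.135, 0.003, 1.677]
contact_force: [0.4, 0.3, -0.1]
opening: 0.085
finger_force: 0.0
```

Call:
jog_arm(
  targets=[
    [[0, 0, 0.3], [0, 0, 0]],
    [[0, 0, 0.6], [0, 0, 0]],
    [[0, 0, 0.65], [0, 0, 0]],
    [[0, 0, 0.65], [0, 0, 0]],
  ],
)

```text
clock: 10.95
position: [0.463, 0.2707, 0.0396]
tool_rot: [3.14, -0.0, 1.677]
contact_force: [-0.7, 0.2, 0.1]
opening: 0.0856
finger_force: 0.0
```

```bash
python3 -c "
from h import *;st()
import pickle
d=pickle.load(open('d0.pkl','rb'))['top']
for x,y in((314,155),(431,144)):
  print(sh(atz(d,(95+(x+.5)/4-.5,140+(y+.5)/4-.5),.132)))
"
```

```text
t 10.95 shelf xy [-0.1251  0.236 ] z 0.0396 rot [ 3.1401e+00 -4.0000e-04  1.6773e+00] F [-0.7  0.2  0.1] op 0.0856 j [ 0.48  0.22  2.07 -0.    0.85  0.38]
[-0.00174742  0.13378781]
[-0.0018468   0.08154381]
```

Call:
jog_arm(
  targets=[
    [[0, 0, 0], [0, 0, 0]],
    [[0, 0, 0], [0, 0, 0]],
    [[0, 0, 0], [0, 0, 0]],
    [[0, 0, 0], [0, 0, 0]],
    [[0, 0, 0], [0, 0, 0]],
    [[0, 0, 0], [0, 0, 0]],
  ],
  hand=1,
)

```text
clock: 11.7
position: [0.4627, 0.2712, 0.04]
tool_rot: [3.139, -0.001, 1.678]
contact_force: [-1.4, 0.5, 7.0]
opening: 0.0491
finger_force: 26.6
```

Call:
jog_arm(
  targets=[
    [[0, 0, -0.2], [0, 0, 0]],
    [[0, 0, -0.5], [0, 0, 0]],
    [[0, 0, -0.8], [0, 0, 0]],
    [[-0.2, 0, -1], [0, 0, 0]],
    [[-0.5, 0, -1], [0, 0, 0]],
    [[-0.8, 0, -1], [0, 0, 0]],
    [[-1, 0, -1], [0, 0, 0]],
  ],
)

```text
clock: 12.58
position: [0.4741, 0.1499, 0.1583]
tool_rot: [-3.142, 0.0, 1.677]
contact_force: [0.6, -0.2, -1.8]
opening: 0.0489
finger_force: 27.0
```

Call:
jog_arm(
  targets=[
    [[-0.3, 0, 0], [0, 0, 0]],
    [[-0.5, 0, 0], [0, 0, 0]],
    [[-0.7, 0.1, 0], [0, 0, 0]],
    [[-0.7, 0.4, 0], [0, 0, 0]],
    [[-0.7, 0.7, 0], [0, 0, 0]],
    [[-0.7, 1, 0], [0, 0, 0]],
    [[-0.7, 1, 0], [0, 0, 0]],
    [[-0.7, 1, 0], [0, 0, 0]],
  ],
)

```text
clock: 13.58
position: [0.6017, 0.0806, 0.1576]
tool_rot: [-3.14, -0.0, 1.678]
contact_force: [-0.4, -0.4, -0.6]
opening: 0.0489
finger_force: 27.1
```

```bash
python3 -c "
from h import *;st()"
```

```text
t 13.575 shelf xy [-0.0074  0.0321] z 0.1576 rot [-3.1396 -0.      1.678 ] F [-0.4 -0.4 -0.6] op 0.0489 j [ 0.09  0.2   1.84 -0.    1.1  -0.02]
```

Call:
jog_arm(
  targets=[
    [[-0.008, 0.05, 0], [0, 0, 0]],
    [[-0.008, 0.05, 0.2], [0, 0, 0]],
    [[-0.008, 0.05, 0.4], [0, 0, 0]],
    [[-0.008, 0.05, 0.55], [0, 0, 0]],
    [[-0.008, 0.05, 0.6], [0, 0, 0]],
    [[-0.008, 0.05, 0.63], [0, 0, 0]],
    [[-0.008, 0.05, 0.65], [0, 0, 0]],
    [[-0.008, 0.05, 0.65], [0, 0, 0]],
  ],
)

```text
clock: 14.58
position: [0.6092, 0.0803, 0.0809]
tool_rot: [3.141, 0.0, 1.678]
contact_force: [-0.4, -0.1, -1.4]
opening: 0.0489
finger_force: 27.0
```

```bash
python3 -c "
from h import *;st()"
```

```text
t 14.575 shelf xy [0.0001 0.031 ] z 0.0809 rot [3.1406 0.     1.6778] F [-0.4 -0.1 -1.4] op 0.0489 j [ 0.09  0.3   1.88  0.    0.96 -0.02]
```

Call:
jog_arm(
  targets=[
    [[0, -0.008, 0.006], [0, 0, 0]],
    [[0, -0.008, 0.012], [0, 0, 0]],
    [[0, -0.008, 0.012], [0, 0, 0]],
  ],
)

```text
clock: 14.95
position: [0.6082, 0.0802, 0.08]
tool_rot: [3.141, 0.0, 1.678]
contact_force: [-3.3, -0.7, 6.5]
opening: 0.049
finger_force: 27.8
```

```bash
python3 -c "
from h import *;st()"
```

```text
t 14.95 shelf xy [-0.001  0.031] z 0.08 rot [3.1408e+00 1.0000e-04 1.6778e+00] F [-3.3 -0.7  6.5] op 0.049 j [ 0.09  0.3   1.88 -0.    0.96 -0.02]
```

Call:
jog_arm(
  targets=[
    [[0, 0, 0], [0, 0, 0]],
    [[0, 0, 0], [0, 0, 0]],
    [[0, 0, 0], [0, 0, 0]],
    [[0, 0, 0], [0, 0, 0]],
  ],
  hand=-0.6,
)

```text
clock: 15.45
position: [0.6078, 0.0802, 0.0786]
tool_rot: [-3.141, -0.0, 1.678]
contact_force: [-0.6, 0.4, -0.7]
opening: 0.0684
finger_force: 0.0
```

Call:
jog_arm(
  targets=[
    [[0, 0, -0.3], [0, 0, 0]],
    [[0, 0, -0.6], [0, 0, 0]],
    [[-0.2, -0.3, -0.7], [0, 0, 0]],
    [[-0.44, -0.7, -0.7], [0, 0, 0]],
    [[-0.44, -1, -0.7], [0, 0, 0]],
  ],
)

```text
clock: 16.08
position: [0.4928, 0.0134, 0.163]
tool_rot: [3.142, 0.001, 1.676]
contact_force: [-0.8, -0.7, 0.9]
opening: 0.0684
finger_force: 0.0
```

Call:
jog_arm(
  targets=[
    [[0, -0.3, 0], [0, 0, 0]],
    [[0, -0.47, 0], [0, 0, 0]],
    [[0, -0.47, 0], [0, 0, 0]],
    [[0, -0.47, 0.3], [0, 0, 0]],
    [[0, -0.47, 0.5], [0, 0, 0]],
    [[0, -0.47, 0.5], [0, 0, 0]],
  ],
  hand=-1,
)

```text
clock: 16.82
position: [0.4371, 0.009, 0.1011]
tool_rot: [-3.138, -0.001, 1.678]
contact_force: [-0.3, -0.1, -0.1]
opening: 0.0852
finger_force: 0.0
```

```bash
python3 -c "
from h import *;st()"
```

```text
t 16.825 shelf xy [-0.1787 -0.0215] z 0.1011 rot [-3.1376e+00 -6.0000e-04  1.6778e+00] F [-0.3 -0.1 -0.1] op 0.0852 j [-0.04 -0.05  2.23  0.    0.97 -0.14]
```

Call:
jog_arm(
  targets=[
    [[0, 0, 0.3], [0, 0, 0]],
    [[0, 0, 0.55], [0, 0, 0]],
    [[0, 0, 0.61], [0, 0, 0]],
    [[0, 0, 0.61], [0, 0, 0]],
  ],
)

```text
clock: 17.32
position: [0.439, 0.0089, 0.0303]
tool_rot: [3.141, 0.0, 1.678]
contact_force: [-0.0, 0.7, 0.4]
opening: 0.0856
finger_force: 0.0
```

Call:
jog_arm(
  targets=[
    [[0, 0, 0], [0, 0, 0]],
    [[0, 0, 0], [0, 0, 0]],
    [[0, 0, 0], [0, 0, 0]],
    [[0, 0, 0], [0, 0, 0]],
    [[0, 0, 0], [0, 0, 0]],
    [[0, 0, 0], [0, 0, 0]],
  ],
  hand=1,
)

```text
clock: 18.08
position: [0.4389, 0.0088, 0.031]
tool_rot: [3.14, 0.0, 1.678]
contact_force: [-1.3, -0.0, 7.3]
opening: 0.0488
finger_force: 25.3
```

Call:
jog_arm(
  targets=[
    [[-0.01, 0, -0.2], [0, 0, 0]],
    [[-0.01, 0, -0.5], [0, 0, 0]],
    [[-0.01, 0, -0.8], [0, 0, 0]],
    [[-0.01, 0.2, -1], [0, 0, 0]],
    [[-0.01, 0.5, -1], [0, 0, 0]],
    [[-0.01, 0.7, -1], [0, 0, 0]],
    [[-0.01, 0.7, -1], [0, 0, 0]],
  ],
)

```text
clock: 18.95
position: [0.5231, 0.0167, 0.1502]
tool_rot: [3.14, 0.0, 1.678]
contact_force: [-0.5, 0.8, -1.6]
opening: 0.0491
finger_force: 27.2
```

```bash
python3 -c "
from h import *;st()"
```

```text
t 18.95 shelf xy [-0.0924 -0.023 ] z 0.1502 rot [3.1404e+00 1.0000e-04 1.6780e+00] F [-0.5  0.8 -1.6] op 0.0491 j [-0.02  0.05  2.02  0.    1.06 -0.12]
```

Call:
jog_arm(
  targets=[
    [[0, 0.3, 0], [0, 0, 0]],
    [[0, 0.6, 0], [0, 0, 0]],
    [[0, 0.76, 0], [0, 0, 0]],
    [[0, 0.76, 0], [0, 0, 0]],
    [[0, 0.76, 0.2], [0, 0, 0]],
    [[0, 0.76, 0.4], [0, 0, 0]],
    [[0, 0.76, 0.55], [0, 0, 0]],
    [[0, 0.76, 0.62], [0, 0, 0]],
    [[0, 0.76, 0.64], [0, 0, 0]],
    [[0, 0.76, 0.65], [0, 0, 0]],
    [[0, 0.76, 0.65], [0, 0, 0]],
  ],
)

```text
clock: 20.32
position: [0.6131, 0.0264, 0.0725]
tool_rot: [3.14, 0.0, 1.678]
contact_force: [-0.2, 0.1, -2.3]
opening: 0.049
finger_force: 27.1
```

```bash
python3 -c "
from h import *;st()"
```

```text
t 20.325 shelf xy [-0.0019 -0.0231] z 0.0725 rot [3.1402e+00 1.0000e-04 1.6778e+00] F [-0.2  0.1 -2.3] op 0.049 j [ 0.    0.3   1.89  0.    0.95 -0.1 ]
```

Call:
jog_arm(
  targets=[
    [[0, 0.007, 0.008], [0, 0, 0]],
    [[0, 0.007, 0.016], [0, 0, 0]],
    [[0, 0.007, 0.018], [0, 0, 0]],
    [[0, 0.007, 0.018], [0, 0, 0]],
  ],
)

```text
clock: 20.82
position: [0.6139, 0.0265, 0.0711]
tool_rot: [3.14, 0.0, 1.678]
contact_force: [-2.2, 0.3, 5.4]
opening: 0.0484
finger_force: 27.8
```

Call:
jog_arm(
  targets=[
    [[0, 0, 0], [0, 0, 0]],
    [[0, 0, 0], [0, 0, 0]],
    [[0, 0, 0], [0, 0, 0]],
    [[0, 0, 0], [0, 0, 0]],
  ],
  hand=-0.6,
)

```text
clock: 21.32
position: [0.6131, 0.0265, 0.0693]
tool_rot: [-3.141, -0.0, 1.678]
contact_force: [-0.4, 0.5, -0.4]
opening: 0.0686
finger_force: 0.0
```

Call:
jog_arm(
  targets=[
    [[0, 0, -0.3], [0, 0, 0]],
    [[0, 0, -0.7], [0, 0, 0]],
    [[-0.2, 0, -1], [0, 0, 0]],
    [[-0.6, 0, -1], [0, 0, 0]],
    [[-1, 0, -1], [0, 0, 0]],
    [[-1, 0, -1], [0, 0, 0]],
  ],
)

```text
clock: 22.08
position: [0.6263, -0.096, 0.1896]
tool_rot: [3.141, 0.001, 1.674]
contact_force: [-0.7, 0.1, 0.3]
opening: 0.0683
finger_force: 0.0
```

```bash
python3 -c "
from h import *;st();d=shot('top');cv2.imwrite('pics/t3.png',cv2.resize(d['img'][140:290,135:335],None,fx=4,fy=4,interpolation=2))"
```

```text
t 22.075 shelf xy [-0.0019 -0.1462] z 0.1896 rot [3.1412e+00 1.0000e-03 1.6739e+00] F [-0.7  0.1  0.3] op 0.0683 j [-0.19  0.22  1.75 -0.    1.16 -0.29]
```

View pics/t3.png

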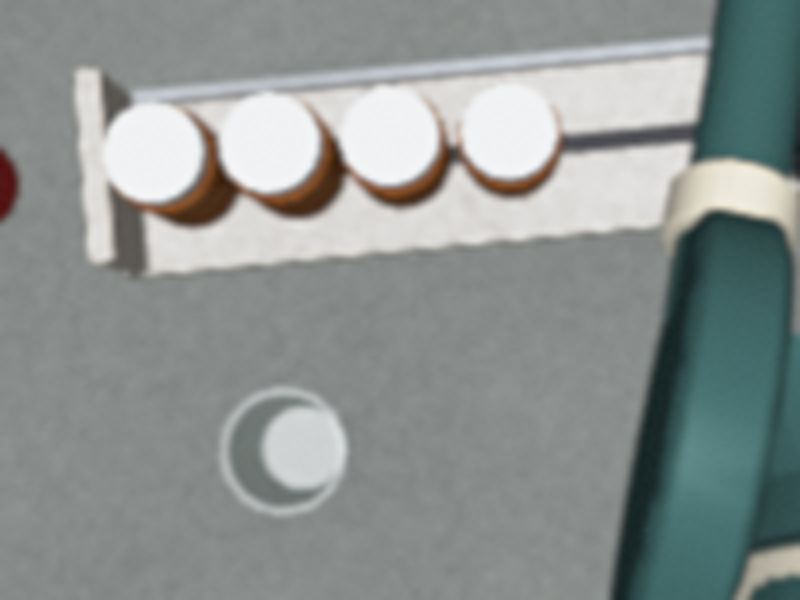

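All four caps are in line: a (155,154), b (273,143), mid (391,137), short (511,138). The jar faces have small gaps and everything is upright. Now grip the stop.

Call:
jog_arm(
  targets=[
    [[-0.28, 0.012, 0], [0, 0, 0]],
    [[-0.28, 0.012, 0], [0, 0, 0]],
    [[-0.28, 0.012, 0.2], [0, 0, 0]],
    [[-0.28, 0.012, 0.4], [0, 0, 0]],
    [[-0.28, 0.012, 0.58], [0, 0, 0]],
    [[-0.28, 0.012, 0.58], [0, 0, 0]],
  ],
)

```text
clock: 22.88
position: [0.6291, -0.1247, 0.1171]
tool_rot: [-3.137, -0.002, 1.679]
contact_force: [0.2, -0.0, 0.4]
opening: 0.0686
finger_force: 0.0
```

Call:
jog_arm(
  targets=[
    [[0, 0, 0], [0, 0, 0]],
    [[0, 0, 0], [0, 0, 0]],
    [[0, 0, 0], [0, 0, 0]],
    [[0, 0, 0], [0, 0, 0]],
    [[0, 0, 0], [0, 0, 0]],
    [[0, 0, 0], [0, 0, 0]],
    [[0, 0, 0], [0, 0, 0]],
  ],
  hand=1,
)

```text
clock: 23.75
position: [0.6307, -0.1265, 0.1215]
tool_rot: [-3.141, 0.0, 1.678]
contact_force: [-5.3, -0.7, 6.4]
opening: 0.0238
finger_force: 27.0
```

```bash
python3 -c "
from h import *;st()
d=shot('top')
for x,y,z in((155,154,.132),(273,143,.132),(391,137,.116),(511,138,.1)):
  print(sh(atz(d,(135+(x+.5)/4-.5,140+(y+.5)/4-.5),z)))
"
```

```text
t 23.75 shelf xy [-0.0007 -0.1769] z 0.1215 rot [-3.1412e+00  5.0000e-04  1.6777e+00] F [-5.3 -0.7  6.4] op 0.0238 j [-0.24  0.3   1.79 -0.    1.05 -0.34]
[-0.00134411  0.13330882]
[-0.00148585  0.08062161]
[-0.00112189  0.02938841]
[-0.00414889 -0.02465617]
```

Call:
jog_arm(
  targets=[
    [[0.15, 0, 0], [0, 0, 0]],
    [[0.3, 0, 0], [0, 0, 0]],
    [[0.5, 0, 0], [0, 0, 0]],
    [[0.68, 0, 0], [0, 0, 0]],
    [[0.78, 0, 0], [0, 0, 0]],
    [[0.8, 0, 0], [0, 0, 0]],
    [[0.82, 0, 0], [0, 0, 0]],
    [[0.835, 0, 0], [0, 0, 0]],
    [[0.85, 0, 0], [0, 0, 0]],
    [[0.86, 0, 0], [0, 0, 0]],
    [[0.87, 0, 0], [0, 0, 0]],
    [[0.88, 0, 0], [0, 0, 0]],
    [[0.89, 0, 0], [0, 0, 0]],
    [[0.89, 0, 0], [0, 0, 0]],
  ],
)

```text
clock: 25.55
position: [0.6193, -0.0212, 0.1215]
tool_rot: [-3.141, 0.002, 1.678]
contact_force: [-5.0, -3.7, 4.9]
opening: 0.0237
finger_force: 27.1
```

```bash
python3 -c "
from h import *;st()"
```

```text
t 25.55 shelf xy [-0.0008 -0.071 ] z 0.1215 rot [-3.1410e+00  1.8000e-03  1.6778e+00] F [-5.  -3.7  4.9] op 0.0237 j [-0.07  0.26  1.84 -0.    1.04 -0.18]
```

Moved 106 mm with −3.7 N along y so far. Continuing in small steps.

Call:
jog_arm(
  targets=[
    [[0.008, 0, 0], [0, 0, 0]],
    [[0.016, 0, 0], [0, 0, 0]],
    [[0.016, 0, 0], [0, 0, 0]],
  ],
)

```text
clock: 25.92
position: [0.6191, -0.0195, 0.1215]
tool_rot: [-3.141, 0.002, 1.678]
contact_force: [-5.5, -5.5, 6.1]
opening: 0.0236
finger_force: 27.1
```

Call:
jog_arm(
  targets=[
    [[0.006, 0, 0], [0, 0, 0]],
    [[0.012, 0, 0], [0, 0, 0]],
    [[0.012, 0, 0], [0, 0, 0]],
  ],
)

```text
clock: 26.3
position: [0.619, -0.0183, 0.1215]
tool_rot: [-3.141, 0.002, 1.678]
contact_force: [-4.5, -4.4, 6.0]
opening: 0.0237
finger_force: 27.1
```

```bash
python3 -c "
from h import *;st()"
```

```text
t 26.3 shelf xy [-0.0008 -0.0681] z 0.1215 rot [-3.1410e+00  2.5000e-03  1.6778e+00] F [-4.5 -4.4  6. ] op 0.0237 j [-0.07  0.26  1.84 -0.    1.04 -0.17]
```

Call:
jog_arm(
  targets=[
    [[0.005, 0, 0], [0, 0, 0]],
    [[0.01, 0, 0], [0, 0, 0]],
    [[0.01, 0, 0], [0, 0, 0]],
  ],
)

```text
clock: 26.68
position: [0.6189, -0.0172, 0.1215]
tool_rot: [-3.141, 0.003, 1.678]
contact_force: [-5.0, -6.0, 5.4]
opening: 0.0231
finger_force: 27.1
```

```bash
python3 -c "
from h import *;st()"
```

```text
t 26.675 shelf xy [-0.0008 -0.067 ] z 0.1215 rot [-3.1410e+00  2.6000e-03  1.6778e+00] F [-5.  -6.   5.4] op 0.0231 j [-0.07  0.26  1.84 -0.    1.04 -0.17]
```

Call:
jog_arm(
  targets=[
    [[0.005, 0, 0], [0, 0, 0]],
    [[0.01, 0, 0], [0, 0, 0]],
    [[0.01, 0, 0], [0, 0, 0]],
  ],
)

```text
clock: 27.05
position: [0.6188, -0.017, 0.1215]
tool_rot: [-3.141, 0.004, 1.678]
contact_force: [-4.1, -7.6, 5.3]
opening: 0.0237
finger_force: 27.0
```

```bash
python3 -c "
from h import *;st()"
```

```text
t 27.05 shelf xy [-0.0008 -0.0668] z 0.1215 rot [-3.141   0.0041  1.678 ] F [-4.1 -7.6  5.3] op 0.0237 j [-0.07  0.26  1.84 -0.    1.04 -0.17]
```

Call:
jog_arm(
  targets=[
    [[0.006, 0, 0], [0, 0, 0]],
    [[0.012, 0, 0], [0, 0, 0]],
    [[0.012, 0, 0], [0, 0, 0]],
  ],
)

```text
clock: 27.42
position: [0.6188, -0.0168, 0.1215]
tool_rot: [-3.141, 0.006, 1.678]
contact_force: [-4.6, -11.7, 4.6]
opening: 0.0236
finger_force: 26.9
```

```bash
python3 -c "
from h import *;st();d=shot('top');e=shot('side')
r=lambda i,f:cv2.resize(i,None,fx=f,fy=f,interpolation=2)
a=r(d['img'][145:215,145:305],5);b=r(e['img'][180:300,215:295],5)
cv2.imwrite('pics/t4.png',a[:350,:800]);cv2.imwrite('pics/s4.png',b)"
```

```text
t 27.425 shelf xy [-0.0008 -0.0666] z 0.1215 rot [-3.1412  0.0061  1.6781] F [ -4.6 -11.7   4.6] op 0.0236 j [-0.06  0.26  1.84 -0.01  1.04 -0.17]
```

View pics/t4.png

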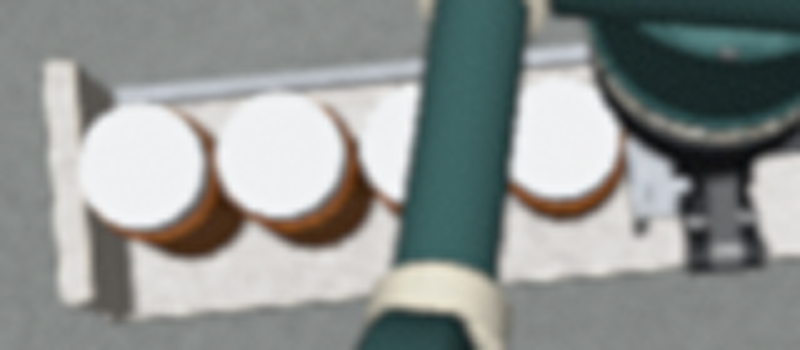

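The row is packed: caps at (142,165), (281,155), (~410,140, behind the arm) and (562,138), with the stop plate against the short jar at (630,180). The push force climbs with no travel. Release and retreat.

Call:
jog_arm(
  targets=[
    [[0, 0, 0], [0, 0, 0]],
    [[0, 0, 0], [0, 0, 0]],
    [[0, 0, 0], [0, 0, 0]],
    [[0, 0, 0], [0, 0, 0]],
  ],
  hand=-0.6,
)

```text
clock: 28.02
position: [0.619, -0.0124, 0.1199]
tool_rot: [3.142, -0.0, 1.678]
contact_force: [-0.2, 0.0, 0.3]
opening: 0.0685
finger_force: 0.0
```

Call:
jog_arm(
  targets=[
    [[0, 0, -0.2], [0, 0, 0]],
    [[0, 0, -0.5], [0, 0, 0]],
    [[0, 0, -0.8], [0, 0, 0]],
    [[-0.3, 0, -1], [0, 0, 0]],
    [[-0.7, 0, -1], [0, 0, 0]],
    [[-1, 0, -1], [0, 0, 0]],
    [[-1, 0, -1], [0, 0, 0]],
  ],
)

```text
clock: 28.9
position: [0.6318, -0.1343, 0.2398]
tool_rot: [3.142, 0.0, 1.675]
contact_force: [0.1, 0.6, -0.1]
opening: 0.0685
finger_force: 0.0
```

Call:
jog_arm(
  targets=[
    [[-0.4, 0, 0], [0, 0, 0]],
    [[-0.8, 0, 0], [0, 0, 0]],
    [[-1, 0, 0], [0, 0, 0]],
    [[-1, 0, 0], [0, 0, 0]],
    [[-1, 0, 0], [0, 0, 0]],
  ],
)

```text
clock: 29.52
position: [0.6445, -0.2498, 0.2396]
tool_rot: [-3.141, -0.001, 1.678]
contact_force: [-0.6, 0.4, -0.6]
opening: 0.0685
finger_force: 0.0
```

```bash
python3 -c "
from h import *;st();d=shot('top');e=shot('side')
r=lambda i,f:cv2.resize(i,None,fx=f,fy=f,interpolation=2)
a=r(d['img'][145:215,145:345],4);b=r(e['img'][150:310,210:360],2)
o=np.zeros((600,800,3),np.uint8);o[:280]=a;o[280:600,:300]=b;
o[280:600,300:750]=r(e['img'][190:300,215:370],2.91)[:320,:450]
cv2.imwrite('pics/f5.png',o)"
```

```text
t 29.525 shelf xy [-2.00e-04 -3.01e-01] z 0.2396 rot [-3.1412e+00 -1.4000e-03  1.6785e+00] F [-0.6  0.4 -0.6] op 0.0685 j [-0.41  0.3   1.57  0.    1.28 -0.51]
```

View pics/f5.png

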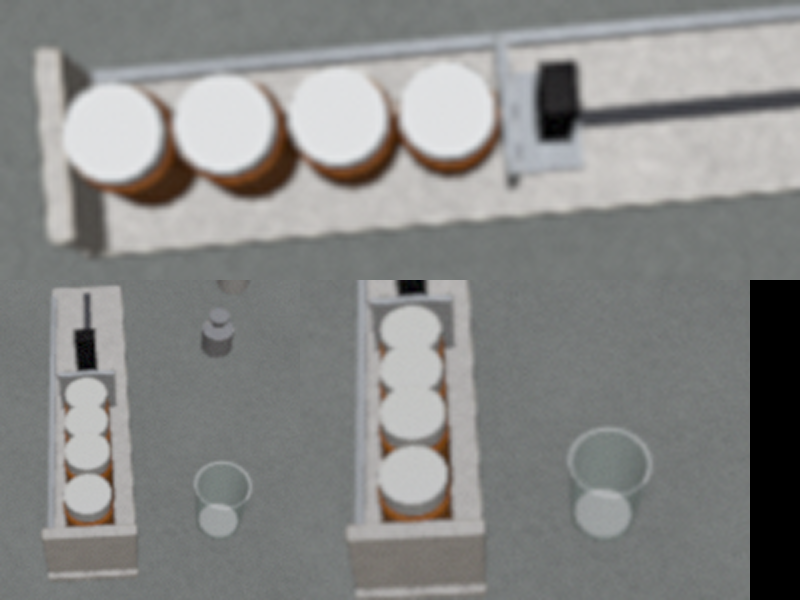

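The final picture shows all four jars upright in a stepped row at (115,134), (225,126), (340,117) and (449,110), with the stop plate at (505,110) against the short jar. The beaker and weight haven't moved. One numeric check, then I'll hand in.

```bash
python3 -c "
from h import *
d=shot('top')
for x,y,z in((115,134,.132),(225,126,.132),(340,117,.116),(449,110,.1),(499,112,.102)):
  print(sh(atz(d,(145+(x+.5)/4-.5,145+(y+.5)/4-.5),z)).round(4))
"
```

```text
[-0.0013  0.1333]
[-0.0025  0.0843]
[-0.0006  0.0344]
[ 0.0005 -0.0149]
[-0.0029 -0.0378]
```

```bash
python3 -c "
from h import *
print(sign_off())"
```

```text
the job is handed in; nothing more can be done
None
```

The job is handed in at about 30 s on the clock: all four jars stand upright and snug from the end wall to the stop, stepping down along the middle of the shelf to within about 2 mm; I also nudged the two tall jars a few mm to close their gaps and centre them, and never touched the beaker, bottle, weight or red look-alike.

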